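Set the drum carder's dial to the red line

TASK

On the drum carder, turn the black dial by gently pushing its yellow finger peg round, either way, until the dial's white index mark lines up with the red line on the white scale; then let go and press the green button fully down to confirm the setting, leave it to spring back and move clear. Push with the fingertips only: do not pinch the peg or pull the dial up, and leave everything else on the table where it is.

Things in the scene. Friction and masses are not known exactly. Their poses are not given: they have to be found in the camera images.
- carder: The drum carder: a light wooden base board 220 x 620 x 18 mm, fixed to the table at varying place and yaw. Origin at the table surface exactly under the dial's axis; x points away from the robot side (board spans x -110 to 110), y runs along the board (-210 to 410), z up. A grey control box (x -100 to 100, y -205 to 85, top at z 70) carries dial and button; two dark toothed rollers lie along x beyond it at y 190 to 370, up to 145 mm high.
- dial_axis (a point): Centre of the dial's flat top face, on its vertical axis, 94 mm above the table. The dial is a charcoal disc 120 mm in diameter and 20 mm thick, lying flat on the control box, with a white scale ring of radius 82 mm around it (top at z 72, black ticks every 15 degrees).
- dial (a joint): Angle of the dial, rad, positive anticlockwise seen from above. At 0 the index mark and peg point to the carder's -x from the axis; at +pi/2 to its -y. Turns freely both ways, stops only at +-2 pi. Stiff friction: it stays where it is left, and takes about 3 N at the peg.
- target (a joint): Angle of the red target line on the scale, same zero and sense as the dial's (0 to 2 pi): the dial is right when both angles agree (modulo 2 pi). The line cannot be touched.
- index_mark (a point): End of the dial's index mark: 63 mm from the axis, at the dial's underside level (74 mm above the table), on the line of the white mark 5 mm wide on the dial's rim. Turns with the dial.
- target_line (a point): Inner end of the red line, 63 mm from the axis, 74 mm above the table; the red line is 6 mm wide and runs radially outward 24 mm across the scale ring. When set, the index mark's end lies on this point.
- peg_top (a point): Top middle of the yellow finger peg: an upright, nearly round post on the dial, on the same radius as the index mark, 40 mm from the axis, 14 mm thick radially and 17 mm across (the way it is pushed), 30 mm tall; its top is 124 mm above the table.
- peg_left: The half of the peg on its carder -y side when the dial is at 0, 8.5 mm thick: pressing on its face turns the dial clockwise seen from above. Origin on the dial's axis at table level.
- peg_right: The other half of the peg, 8.5 mm thick: pressing on its face turns the dial anticlockwise seen from above. Origin on the dial's axis at table level.
- spindle (a joint): How far the dial is pulled up against its spring, m: 0 is seated, up to 0.02. It must stay seated.
- set_button (a joint): Travel of the green button, m: 0 up, 0.006 fully down. Its spring takes about 5 N for full travel and pushes it back.
- set_button_top (a point): Centre of the top face of the green round button, 32 mm in diameter, 92 mm above the table when up, on the control box at x -45, y -140 mm in the carder's frame, pressed straight down.
- bobbin: Bystander: small wooden bobbin, 30 mm wide, 40 mm tall, standing on the control box. Origin: centre of its underside.
- needle_holder: Bystander: turned wooden needle holder, 110 mm long, 24 mm thick, lying on the table in front of the carder. Origin under its middle.
- bead_jar: Bystander: green glass jar with yellow cap, 56 mm wide, 70 mm tall, in front of the rollers. Origin: centre of its underside.
- foam_pad: Bystander: charcoal felting pad 150 x 190 x 45 mm with a white card on it, to the right of the carder. Origin: centre of its underside.
- scissors: Bystander: blue-handled scissors, 165 mm long, flat on the table behind the carder. Origin near the pivot.
- tumbler: Bystander: sage mug 84 mm wide, 120 mm tall, behind the carder. Origin: centre of its underside.
- water_bottle: Bystander: clear water bottle 64 mm wide, 190 mm tall, beyond the pad. Origin: centre of its underside.

How it is judged (in metres and radians):
On the way, in this order (a step that is already met when the one before it is completed fails the run):
1. the index mark stands on the red line, the dial at rest (horizontal distance between index_mark and target_line below 0.004 m and velocity of joint dial between -0.05 and 0.05 rad/s), for 0.2 s.
2. the dial has been let go and the green button is pressed down (horizontal distance between index_mark and target_line below 0.004 m and value of joint set_button above 0.0045 m and contact force between the fingers and dial below 0.1 N), for 0.05 s.
At the end, for the whole second after the job is handed in: The end of the dial's index mark lies within 4 mm of the red line's inner end (about 3.6 degrees), the dial is at rest and seated, and the green button has sprung back up after being pressed with the dial set (all of step 1 and value of joint set_button below 0.0015 m and value of joint spindle below 0.002 m); the robot touches nothing.
It fails at once if the peg is pinched: both its halves are pressed at once with more than 6 N (contact force between the fingers and peg_left above 6 N and contact force between the fingers and peg_right above 6 N).
It fails at once if the dial is pulled up by more than 4 mm (value of joint spindle above 0.004 m).
It fails at once if the dial is pushed with more than 25 N (contact force between the fingers and dial above 25 N).
It fails at once if the green button is pressed while the index mark is more than 7 mm off the red line (value of joint set_button above 0.0035 m and horizontal distance between index_mark and target_line above 0.007 m).
It fails at once if a bystander (bobbin, needle holder, jar, pad, scissors, mug or bottle) is moved or lifted by more than 20 mm (distance of any of bobbin, needle_holder, bead_jar, foam_pad, scissors, tumbler, water_bottle from where it was at the start of the episode above 0.02 m).
It also fails if it takes over 51 s, if anything falls off the work surface, if the arm or the gripper's body presses on something with over 40 N, if the wrist force passes 120 N, or if a joint passes its speed limit or range.

ROBOT

A 7-joint arm with a two-finger parallel gripper is mounted at the origin on the work surface. World frame = base frame: x ahead of the robot, y to its left, z up, the work surface at z = 0. Lengths are in mm, angles in rad, forces in N, time in s.
With the tool pointing down it reaches from about 400 to 925 mm from the base axis. Payload 5.6 kg.
Tool frame: the origin (TCP) lies midway between the tips of the shut fingers; the grasp point (between the pads) lies 19 mm behind it; x points along the fingers, y is the direction in which the jaws open and shut, and the axes are right-handed (so a half turn about x gives the same grasp; the last joint's range is limited). The gripper opens to 85 mm and grips with 20 to 120 N. Pads are 22 mm wide; open, the fingers measure 114 mm over their backs; the gripper's body (76 mm by 85 mm) begins 54 mm behind the grasp point. The pads swing forward as they close: fully open they stand 13 mm farther back than shut.
Start: joints at [1.25, 0.468, -0.012, 1.603, 0.006, 1.071, -0.056], TCP at [178.215, -625.098, 231.29] pointing down, gripper open.
Joint ranges: [-2.53, 2.53], [-0.31, 2.02], [-1.57, 1.55], [0.28, 2.44], [-1.29, 4.43], [0.15, 1.84], [-2.92, 2.92]. Speed limits (rad/s): [2.57, 2.57, 3.14, 3.14, 3.14, 3.14, 3.14].

INTERFACE

Orientations are given as a unit quaternion [x, y, z, w].
In Python, from bench import bot gives the robot as it stands. Calls block until the motion is done:
- bot.movep(position, orientation): joint-space move of the TCP to a pose.
- bot.move_straight(position, velocity=150, attitude=None, stop_force=None): straight line of the TCP; attitude=None keeps the orientation; velocity is the mean speed in mm/s. With stop_force (N) it stops when the force on the tool has changed by that much, and returns True; else False.
- bot.movej(angles): joint-space move.
- bot.gripper_to(opening, grasp_force=None): finger opening in mm; grasp_force is the grip in N (None keeps the last); returns when the fingers have stopped.
- bot.pause(seconds).
- bot.ik(position, orientation): joint angles nearest the present ones, or None.
- bot.capture(name): name is "scene" or "top" or "wrist"; returns the picture (480x640x3 uint8, blue, green, red); there is no depth.
- bot.camera_info(name): a dict with "mtx" (3x3 intrinsics, pixels), "R" (3x3) and "t" (3): a world point X has camera coordinates R X + t. Camera axes: x right, y down, z forward; pixel columns grow to the right and rows downward; lengths in mm; the calibration is good to about 2 mm. A picture is of the moment at which its call begins: read the wrist's pose just before it. camera_info takes no time and is no camera call; for the wrist camera it gives the pose at the moment of the call.
A pose or a line that the arm cannot do raises bot.PlanningError and nothing moves.
- bot.finish_job(): hands the job in, once; it reports no verdict.
Readings, each from a call of its own:
- bot.current_t(): time.
- bot.current_q(): joint angles.
- bot.current_joint_velocities(): joint speeds.
- bot.current_effort(): joint torques, N m.
- bot.current_position(): TCP position.
- bot.current_ee_rot(): TCP orientation.
- bot.current_ft_force(): force on the tool from outside, world axes, zero at the start.
- bot.current_wrist_torque(): the same for the moment, N m.
- bot.current_gripper_width(): finger opening in mm.
Only numpy, scipy, OpenCV 4.12 (cv2) and the standard library are available. Lean on these libraries where they do the work, as an engineer would, in place of code of your own. Each camera call takes 0.05 s, during which the arm holds its last target. There are 200 camera calls.

## Working session

There is one attempt and no reset: what is moved stays moved. The work goes in short steps, each a Python script; the robot and the scene stay as the last script left them, time stands still between calls to the robot, and variables do not carry over. Pictures are saved under pics/ and viewed, about 8 in all and at most 12, crops included, and the job is handed in when it is done.

```bash
mkdir -p pics; ls; python3 - <<'E'
from bench import bot
import cv2,numpy as np
for n in("scene","top"):
    cv2.imwrite(f"pics/{n}0.png",bot.capture(n)); i=bot.camera_info(n); print(n,np.round(i["mtx"],1).tolist(),np.round(i["R"],3).tolist(),np.round(i["t"],1))
print(bot.current_t(),bot.current_ee_rot())
E
```

```text
pics
scene [[486.1, 0.0, 323.3], [0.0, 486.1, 243.6], [0.0, 0.0, 1.0]] [[0.818, 0.575, 0.007], [0.318, -0.441, -0.839], [-0.479, 0.689, -0.544]] [-453.   -85.1 1194.5]
top [[519.4, 0.0, 323.9], [0.0, 519.4, 238.7], [0.0, 0.0, 1.0]] [[-0.015, -1.0, 0.024], [-0.994, 0.012, -0.107], [0.107, -0.026, -0.994]] [   2.1  565.5 1048.2]
0.1 [-0.7001887  -0.09844255  0.70040888 -0.09732552]
```

View pics/top0.png

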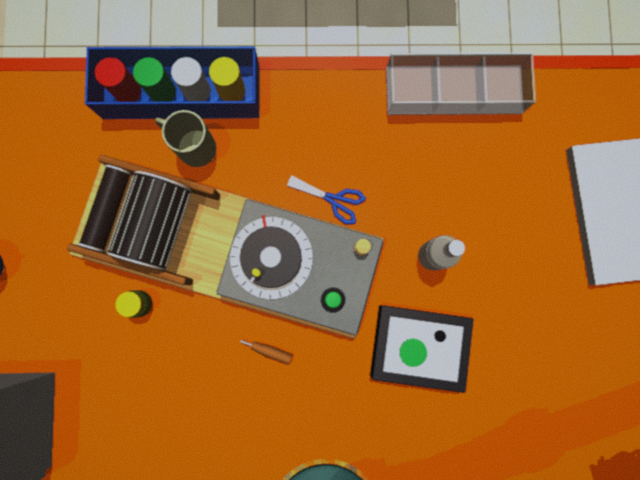

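View pics/scene0.png

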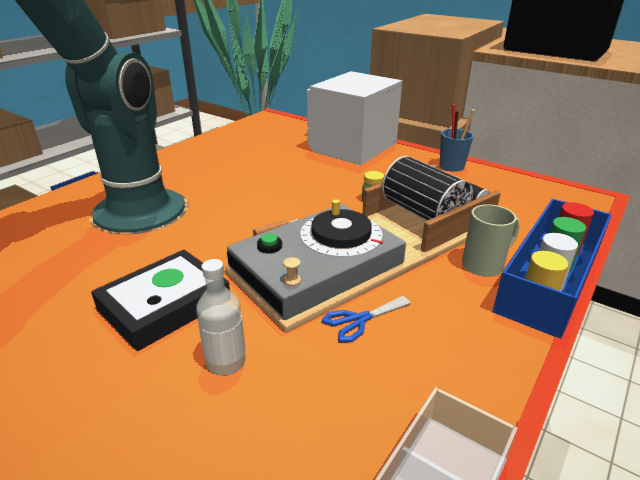

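The top view shows the dial centre near (270,257), peg top (256,272), red line (264,222), button (333,300), bobbin (363,246), and bottle (440,252). I'll enlarge it to read these more precisely.

```bash
python3 - <<'E'
import cv2
a=cv2.imread("pics/top0.png")[195:345,205:405]
cv2.imwrite("pics/crop0.png",cv2.resize(a,(800,600),interpolation=cv2.INTER_CUBIC))
E
```

```text
(no output)
```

View pics/crop0.png

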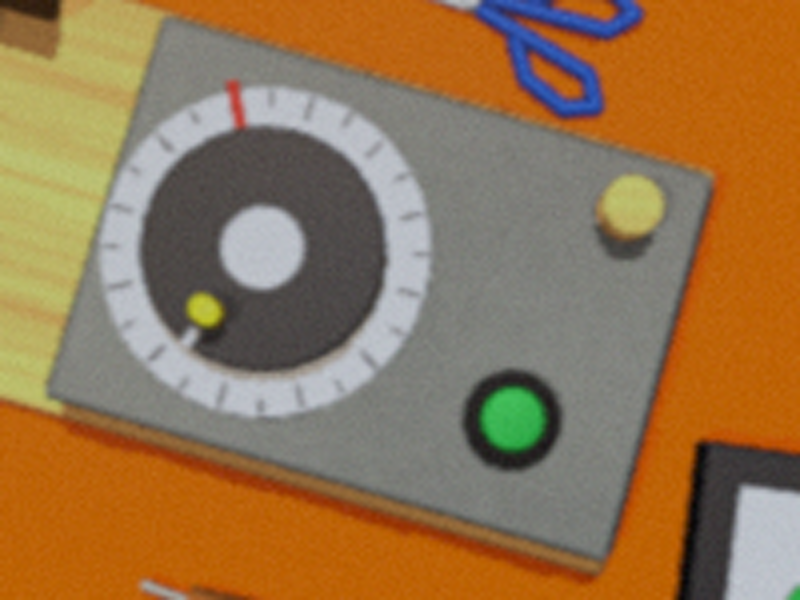

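The 4x crop shows the dial hub at (262,248), peg top (205,310), mark end (184,346), red line from (233,82) to (240,128), button (513,419), bobbin (632,205), and box corners at (167,17), (713,178), (602,560), (50,395).

```bash
cat > h.py <<'E'
from bench import bot
import numpy as np
def ray(name_or_info,u,v,z):
    i=bot.camera_info(name_or_info) if isinstance(name_or_info,str) else name_or_info
    K,R,t=(np.array(i[k],float) for k in("mtx","R","t"))
    d=R.T@np.linalg.solve(K,[u,v,1]); c=-R.T@t.ravel()
    return c+d*(z-c[2])/d[2]
def crop(x,y,z,info="top",ox=205,oy=195,s=4): return ray(info,ox+(x+.5)/s-.5,oy+(y+.5)/s-.5,z)
E
python3 - <<'E'
from h import *
P=dict(hub=(262,248,95),ring=(265,251,72),peg=(205,310,124),mark=(184,346,84),redo=(233,82,74),redi=(240,128,74),but=(513,419,92),bob=(632,205,110),c1=(167,17,70),c2=(713,178,70),c3=(602,560,70),c4=(50,395,70))
W={k:crop(*v) for k,v in P.items()}
for k,v in W.items(): print(k,v.round(1))
# carder frame: x from edges c4->c1 , c3->c2 ; y opposite
x=(W['c1']-W['c4']+W['c2']-W['c3'])[:2]; y=(W['c4']-W['c3']+W['c1']-W['c2'])[:2]
print(np.linalg.norm(x)/2,np.linalg.norm(y)/2)
yaw=np.arctan2(x[1],x[0]); yaw2=np.arctan2(-y[0],y[1]); print("yaw",yaw,yaw2)
C=np.mean([W[f'c{i}'] for i in(1,2,3,4)],0)[:2]
ya=(yaw+yaw2)/2; R=np.array([[np.cos(ya),-np.sin(ya)],[np.sin(ya),np.cos(ya)]])
print("axis from box",C-R@[0,-60],"button from box",C-R@[0,-60]+R@[-45,-140])
A=(W['hub'][:2]+(C-R@[0,-60]))/2
for k in('peg','mark','redo','redi'):
    d=R.T@(W[k][:2]-A); print(k,np.hypot(*d),"ang",np.arctan2(-d[1],-d[0]))
E
```

```text
hub [524.8 101.1  95. ]
ring [524.9 101.4  72. ]
peg [493.8 125.6 124. ]
mark [478.2 140.   84. ]
redo [609.5 116.9  74. ]
redi [586.3 113.5  74. ]
but [440.6 -19.4  92. ]
bob [542.1 -77.6 110. ]
c1 [643.5 150.2  70. ]
c2 [ 558.9 -122.6   70. ]
c3 [371.  -62.9  70. ]
c4 [455.5 207.3  70. ]
196.78153298592227 284.40021604514106
yaw -0.30126809985508934 -0.3017772846051001
axis from box [525.02124764 100.31218185] button from box [440.47496827 -20.0079189 ]
peg 39.80497677893527 ang -0.37400301074933945
mark 61.03735885323088 ang -0.39869333955850045
redo 86.1301854614505 ang -2.6510707882333957
redi 62.724739239255015 ang -2.6353221288509627
```

```bash
cat >> h.py <<'E'
from scipy.spatial.transform import Rotation as Rn
A=np.array([525.,100.8]); YAW=-0.3015; TGT=-2.643
BUT=np.array([440.6,-19.7])
def quat(a):  # tool down, tool y at world angle a
    y=np.array([np.cos(a),np.sin(a),0]); x=np.array([0,0,-1.])
    return Rn.from_matrix(np.c_[x,y,np.cross(x,y)]).as_quat()
def phi(th): return th+np.pi+YAW
def behind(th,off,z,r=40):  # TCP on the anticlockwise side of the peg at dial angle th
    p=phi(th); xy=A+r*np.array([np.cos(p),np.sin(p)])+off*np.array([-np.sin(p),np.cos(p)])
    return [*xy,z]
E
python3 - <<'E'
from h import *
print(Rn.from_quat(bot.current_ee_rot()).as_matrix().round(2).tolist())
for d in(0,np.pi/2,np.pi,-np.pi/2):
    print("d",round(d,2))
    for th in(-.3,-1,-1.8,-2.7):
        q=bot.ik(behind(th,20,104),quat(phi(th)+d)); print(th,None if q is None else np.round(q,2))
for a in (-1.5,-.5,0,.5,1.5): q=bot.ik([*BUT,84],quat(a)); print("but",a,None if q is None else np.round(q,2))
E
```

```text
[[-0.0, 0.27, -0.96], [0.0, -0.96, -0.27], [-1.0, -0.0, 0.0]]
d 0
-0.3 [ 0.67  0.9  -1.33  2.03  1.01  1.11  1.4 ]
-1 [ 0.52  0.76 -1.13  1.98  0.85  0.98  0.79]
-1.8 [ 0.41  0.73 -1.    1.91  0.76  0.95  0.08]
-2.7 [ 0.3   0.66 -0.78  1.84  0.59  0.89 -0.62]
d 1.57
-0.3 [ 0.16  0.46 -0.54  2.05  0.35  0.72 -2.77]
-1 [ 0.6   0.93 -1.33  1.98  1.03  1.14  2.23]
-1.8 [ 0.56  0.99 -1.33  1.9   1.06  1.2   1.45]
-2.7 [ 0.31  0.67 -0.8   1.84  0.6   0.89  0.94]
d 3.14
-0.3 [ 0.49  0.63 -0.98  2.04  0.7   0.86 -1.5 ]
-1 [ 0.22  0.53 -0.68  2.    0.47  0.78 -2.04]
-1.8 [ 0.09  0.53 -0.53  1.92  0.37  0.78 -2.75]
-2.7 [ 0.58  1.03 -1.33  1.83  1.08  1.24  2.19]
d -1.57
-0.3 [ 0.54  0.67 -1.06  2.03  0.77  0.9   0.02]
-1 [ 0.47  0.7  -1.05  1.99  0.77  0.92 -0.72]
-1.8 [ 0.38  0.7  -0.95  1.91  0.71  0.92 -1.45]
-2.7 [ 0.17  0.59 -0.58  1.85  0.43  0.83 -2.07]
but -1.5 [ 0.38  0.41 -0.48  2.18  0.32  0.62 -1.83]
but -0.5 [ 0.48  0.44 -0.6   2.18  0.41  0.64 -0.91]
but 0 [ 0.52  0.45 -0.64  2.17  0.45  0.65 -0.44]
but 0.5 [ 0.56  0.46 -0.69  2.17  0.48  0.66  0.03]
but 1.5 [ 0.67  0.52 -0.83  2.17  0.6   0.7   0.92]
```

```bash
python3 - <<'E'
from h import *
import cv2
bot.gripper_to(0)
th=-.39; q=quat(phi(th))
bot.movep(behind(th,36,260),q); print(bot.current_t())
bot.move_straight(behind(th,36,106),150); print(bot.current_t(),bot.current_gripper_width(),bot.current_position())
f0=np.array(bot.current_ft_force())
hit=bot.move_straight(behind(th,14,106),20,stop_force=1.5)
p=np.array(bot.current_position()); e=p[:2]-A; ph=phi(th)
print(hit,p,"off",e@[-np.sin(ph),np.cos(ph)],"r",e@[np.cos(ph),np.sin(ph)],np.array(bot.current_ft_force())-f0,bot.current_t())
cv2.imwrite("pics/s1.png",np.hstack([cv2.resize(bot.capture("scene")[150:300,210:410],None,fx=2,fy=2),cv2.resize(bot.capture("top")[195:345,205:405],None,fx=2,fy=2)]))
E
```

```text
3.625
4.8 -0.137092875515441 [471.79052566  98.82894037 106.69246539]
True [481.15020232 110.96973657 105.65001339] off 20.129073852410965 r 40.26224887639845 [0.61557736 1.27108781 0.21785451] 5.5833
```

View pics/s1.png

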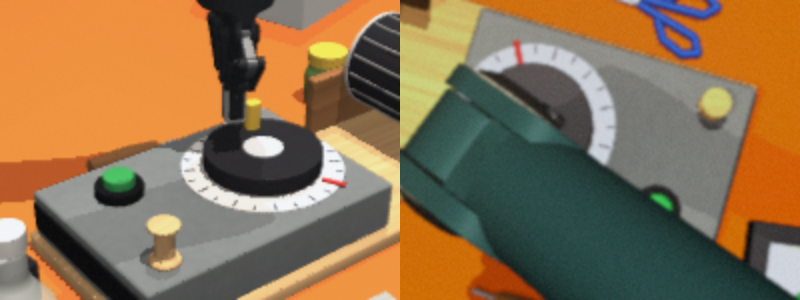

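The fingertip met the peg where predicted, with an offset of about 20 mm. Scene and top views show the shut fingers beside the peg with nothing else touched. Next I sweep clockwise to just short of the target.

```bash
python3 - <<'E'
from h import *
import cv2
f0=np.array(bot.current_ft_force())
for th in np.linspace(-.39,TGT+.07,12)[0:]:
    s=bot.move_straight(behind(th,19.8,106),35,attitude=quat(phi(th)),stop_force=12)
    f=np.array(bot.current_ft_force()); print(round(th,2),s,f.round(1),round(bot.current_t(),2))
    if s: break
p=np.array(bot.current_position()); e=p[:2]-A; ph=phi(th)
print("off",e@[-np.sin(ph),np.cos(ph)],"r",e@[np.cos(ph),np.sin(ph)])
if not s:
    bot.move_straight(behind(th,32,106),100)
    bot.move_straight(behind(th,32,150),150)
    i=bot.camera_info("wrist"); cv2.imwrite("pics/w2.png",bot.capture("wrist"))
    cv2.imwrite("pics/s2.png",bot.capture("scene")); cv2.imwrite("pics/t2.png",bot.capture("top"))
    np.savez("w2.npz",**{k:np.array(v) for k,v in i.items() if k in("mtx","R","t")})
a=np.hstack([cv2.imread("pics/w2.png"),cv2.imread("pics/s2.png")[150:300,210:410].repeat(3,0).repeat(3,1)[:480,:]] if 0 else [cv2.resize(cv2.imread("pics/w2.png"),(400,300)),cv2.resize(cv2.imread("pics/s2.png")[150:300,210:410],(400,300))])
b=np.hstack([cv2.resize(cv2.imread("pics/t2.png")[195:345,205:405],(400,300))]*2)
cv2.imwrite("pics/m2.png",np.vstack([a,b])); print(bot.current_t())
E
```

```text
-0.39 False [ 0.6  0.  -0. ] 5.93
-0.59 False [-1.2 -1.  -0.1] 6.33
-0.79 False [-1.1 -1.  -1.3] 6.73
-0.99 False [-1.9 -0.4 -2.2] 7.13
-1.18 False [-0.4 -0.8 -1.3] 7.53
-1.38 False [-0.8 -1.1 -0.9] 7.93
-1.58 False [-0.9 -0.  -0.3] 8.33
-1.78 False [-1.  -1.  -0.9] 8.73
-1.98 False [-0.4 -0.7 -1. ] 9.13
-2.18 False [-0.7  0.5 -0.7] 9.53
-2.37 False [-1.2  0.7 -0.1] 9.93
-2.57 False [-1.2  0.6  0.5] 10.33
off 19.89142676794023 r 40.00695088637675
11.2
```

View pics/m2.png

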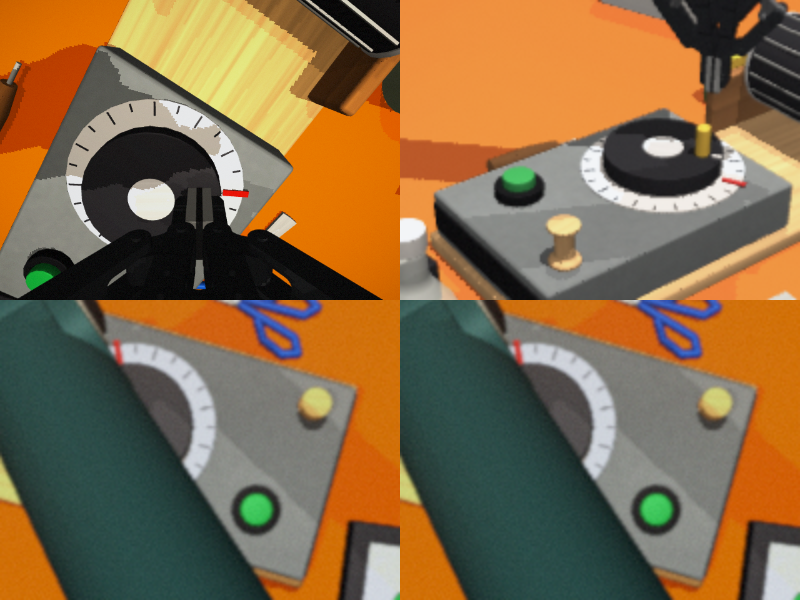

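The dial turned, and the white mark is just short of the red line. The scene panel puts the mark at about (715,155) and the line at (735,183). I'll enlarge the scene picture to measure the gap.

```bash
python3 - <<'E'
import cv2
a=cv2.imread("pics/s2.png")[200:260,310:390]
cv2.imwrite("pics/c2.png",cv2.resize(a,(800,600),interpolation=cv2.INTER_CUBIC))
E
```

```text
(no output)
```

View pics/c2.png

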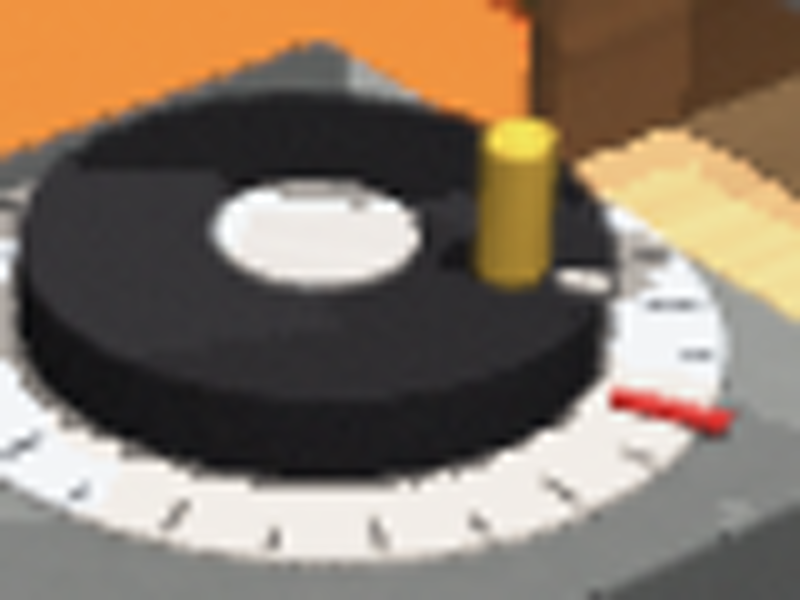

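The mark runs along the dial top from (555,275) to (608,287). The peg top is at (522,138), the hub at (317,234), and the red line from (612,397) to (732,424).

```bash
python3 - <<'E'
from h import *
P=dict(hub=(317,234,95),mark=(606,286,94),mark_in=(556,275,94),peg=(522,138,124),ri=(612,397,74),ro=(732,424,74))
W={k:crop(*v,info="scene",ox=310,oy=200,s=10)[:2] for k,v in P.items()}
for k in P:
    for nm,c in(("A",A),("hub",W['hub'])):
        d=W[k]-c; print(k,nm,W[k].round(1),np.hypot(*d).round(1),"ang",round((np.arctan2(d[1],d[0])-np.pi-YAW+np.pi)%(2*np.pi)-np.pi,3),end=' | ')
    print()
E
```

```text
hub A [527.1  98.1] 3.4 ang 2.518 | hub hub [527.1  98.1] 0.0 ang -2.84 | 
mark A [582.6 115.7] 59.5 ang -2.586 | mark hub [582.6 115.7] 58.3 ang -2.532 | 
mark_in A [572.6 113.6] 49.3 ang -2.577 | mark_in hub [572.6 113.6] 48.1 ang -2.511 | 
peg A [565.4 109.7] 41.4 ang -2.623 | peg hub [565.4 109.7] 40.1 ang -2.546 | 
ri A [589.  109.6] 64.6 ang -2.704 | ri hub [589.  109.6] 63.0 ang -2.656 | 
ro A [612.8 114.7] 88.9 ang -2.683 | ro hub [612.8 114.7] 87.3 ang -2.648 |
```

The mark is about 0.11 rad short of the line, and the same picture gives both angles. I push that much further, retreat toward the button, and check.

```bash
python3 - <<'E'
from h import *
import cv2
t0=-2.573; th=-2.678
bot.move_straight(behind(t0,32,106),150)
bot.move_straight(behind(t0,21.5,106),60)
s=bot.move_straight(behind(th,19.9,106),20,attitude=quat(phi(th)),stop_force=12)
p=np.array(bot.current_position()); e=p[:2]-A; ph=phi(th)
print(s,"off",e@[-np.sin(ph),np.cos(ph)],bot.current_t())
bot.move_straight(behind(th,32,106),100)
bot.move_straight(behind(th,32,170),200)
bot.movep([*BUT,160],quat(0.0)); print(bot.current_t(),bot.current_q())
for n in("scene","top"): cv2.imwrite(f"pics/{n}3.png",bot.capture(n))
a=cv2.resize(cv2.imread("pics/scene3.png")[200:260,310:390],(400,300),interpolation=cv2.INTER_CUBIC)
b=cv2.resize(cv2.imread("pics/top3.png")[212:302,225:315],(300,300),interpolation=cv2.INTER_CUBIC)
cv2.imwrite("pics/m3.png",np.vstack([cv2.resize(a,(800,600))[80:480,:],cv2.resize(np.hstack([a,b]),(800,343))])[:600])
E
python3 - <<'E'
import cv2,numpy as np
import os; os.chdir('.')
a=cv2.resize(cv2.imread("pics/scene3.png")[210:250,340:390],(400,320),interpolation=cv2.INTER_CUBIC)
b=cv2.resize(cv2.imread("pics/top3.png")[217:297,220:320],(400,320),interpolation=cv2.INTER_CUBIC)
cv2.imwrite("pics/m3.png",cv2.resize(np.hstack([a,b]),(800,320)))
E
```

```text
False off 20.53626368031335 12.425
13.975 [ 0.40707262  0.26536229 -0.4949585   2.1305843   0.1764573   0.78264889
 -0.19748626]
```

View pics/m3.png

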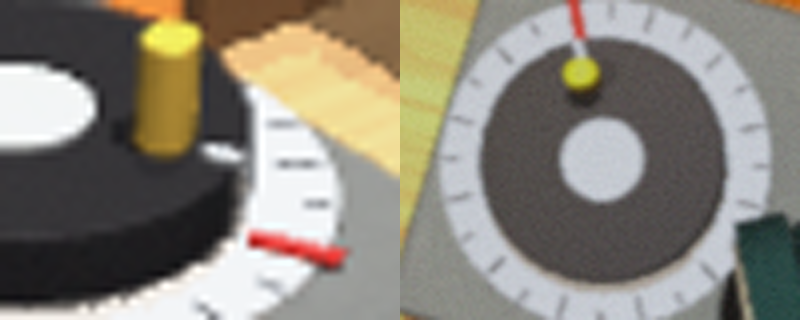

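Top crop: the red line runs from (574,0) to (580,38), the mark from (578,42) to (582,57), the peg is at (580,72) and the hub at (602,159). It looks close to aligned. I'll refine this with colour centroids and one larger crop.

```bash
python3 - <<'E'
from h import *
import cv2
im=cv2.imread("pics/top3.png").astype(int); B,G,Rr=im[...,0],im[...,1],im[...,2]
def cen(w,box):
    x0,x1,y0,y1=box; m=np.zeros_like(w,float); m[y0:y1,x0:x1]=np.clip(w,0,None)[y0:y1,x0:x1]
    yy,xx=np.mgrid[:480,:640]; return (m*xx).sum()/m.sum(),(m*yy).sum()/m.sum()
red=cen(Rr-np.maximum(G,B)-60,(258,272,214,228)); yel=cen(np.minimum(Rr,G)-B-50,(255,275,228,245))
hub=cen(np.minimum(im.min(2)-140,40),(257,284,243,270))
# ring centre via hub only
H=ray("top",*hub,95)[:2]
print(red,yel,hub,H)
an=lambda w,c:(np.arctan2(*(w-c)[::-1])-YAW)%(2*np.pi)-np.pi
for c in(A,H):
    r=ray("top",*red,74)[:2]; y=ray("top",*yel,124)[:2]
    mi=crop(578-400,42,94,ox=220,oy=217)[:2]; mo=crop(582-400,57,94,ox=220,oy=217)[:2]
    print([ (round(np.hypot(*(w-c)),1),round(an(w,c),3)) for w in(r,y,mi,mo)])
cv2.imwrite("pics/c3.png",cv2.resize(im[212:242,245:285].astype(np.uint8),(800,600),interpolation=cv2.INTER_CUBIC))
E
```

```text
(np.float64(263.5925626515764), np.float64(220.11317704122877)) (np.float64(264.71105919003116), np.float64(234.9029075804777)) (np.float64(270.1160142348754), np.float64(256.4045867931989)) [525.18681739 101.10889009]
[(np.float64(75.9), np.float64(-2.645)), (np.float64(39.8), np.float64(-2.635)), (np.float64(58.9), np.float64(-2.637)), (np.float64(51.3), np.float64(-2.645))]
[(np.float64(75.6), np.float64(-2.649)), (np.float64(39.5), np.float64(-2.642)), (np.float64(58.7), np.float64(-2.642)), (np.float64(51.0), np.float64(-2.65))]
```

View pics/c3.png

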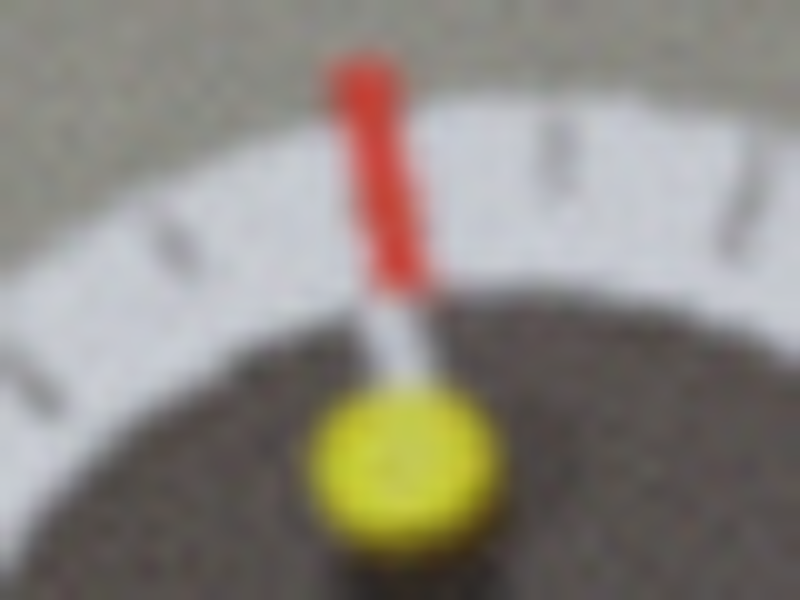

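The top view has mark and peg at -2.64 and red at -2.647, which agree within 0.01 rad. I cross-check with the scene picture as a gate, then press.

```bash
python3 - <<'E'
from h import *
import cv2
an=lambda w,c:(np.arctan2(*(w-c)[::-1])-YAW)%(2*np.pi)-np.pi
c=lambda x,y,z:crop(x,y,z,info="scene",ox=340,oy=210,s=8)[:2]
H=np.array([527.1,98.1])
m=[an(c(241,156,94),H),an(c(208,149,94),H)]; r=[an(c(250,238,74),H),an(c(343,258,74),H)]
d=np.mean(m)-np.mean(r); print("scene mark",m,"red",r,d)
if abs(d)>.05: raise SystemExit("no press")
print(bot.current_position(),bot.current_t())
bot.move_straight([*BUT,100],100)
s=bot.move_straight([*BUT,83],20,stop_force=10)
print(s,bot.current_position(),np.round(bot.current_ft_force(),1))
bot.pause(.3); print(bot.current_position(),np.round(bot.current_ft_force(),1))
cv2.imwrite("pics/scene4.png",bot.capture("scene"))
bot.move_straight([*BUT,160],120)
p=BUT+[-20,-60]
bot.movep([*p,260],quat(0.0)); bot.pause(.3)
cv2.imwrite("pics/scene5.png",bot.capture("scene")); cv2.imwrite("pics/top5.png",bot.capture("top")); print(bot.current_t(),np.round(bot.current_ft_force(),1))
f=lambda n,y,x,h,w:cv2.resize(cv2.imread(f"pics/{n}.png")[y:y+h,x:x+w],(400,300),interpolation=cv2.INTER_CUBIC)
cv2.imwrite("pics/m5.png",np.vstack([np.hstack([f("scene4",195,230,75,100),f("scene5",195,230,75,100)]),np.hstack([f("top5",195,205,150,200),f("scene5",0,0,480,640)])]))
E
```

```text
scene mark [np.float64(-2.5946913256422306), np.float64(-2.5909458328286084)] red [np.float64(-2.6591421131412867), np.float64(-2.645929908588182)] 0.059717431629314977no press
```

The two cameras disagree: top says +0.005 rad and the oblique scene says +0.06. The scene reading depends strongly on the assumed heights (about 0.04 rad for 2 mm), so I take a third, independent view with the wrist camera above the dial.

```bash
python3 - <<'E'
from h import *
import cv2
q=quat(0.0); p=np.array(bot.current_position()); i=bot.camera_info("wrist")
c=-np.array(i["R"]).T@np.array(i["t"]).ravel(); print("cam off",(c-p).round(1),"axis",np.array(i["R"])[2].round(2))
ax=np.array(i["R"])[2]; 
# place the optical axis through the dial with TCP at z 230
z=230; cz=z+(c-p)[2]; hit=(c-p)[:2]+ax[:2]*((94-cz)/ax[2])
g=[*(A-hit),z]; print("goal",g)
bot.move_straight([*BUT,z],200); bot.movep(g,q); bot.pause(.3)
i=bot.camera_info("wrist"); im=bot.capture("wrist"); cv2.imwrite("pics/w4.png",im)
np.savez("w4.npz",**{k:np.array(i[k]) for k in("mtx","R","t")}); print(bot.current_t())
E
```

```text
cam off [ -0.6  82.3 141.5] axis [ 0.   -0.32 -0.95]
goal [np.float64(524.9598144330301), np.float64(112.92286543581356), 230]
15.6
```

View pics/w4.png

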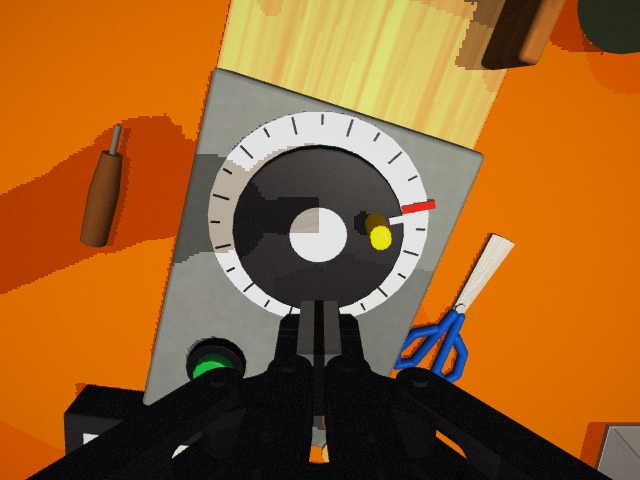

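Wrist view: hub (318,235), mark about (390,221) to (402,218), red line (403,211) to (435,204). I'll enlarge it and compute.

```bash
python3 - <<'E'
import cv2
cv2.imwrite("pics/c4.png",cv2.resize(cv2.imread("pics/w4.png")[185:260,350:450],(800,600),interpolation=cv2.INTER_CUBIC))
E
```

```text
(no output)
```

View pics/c4.png

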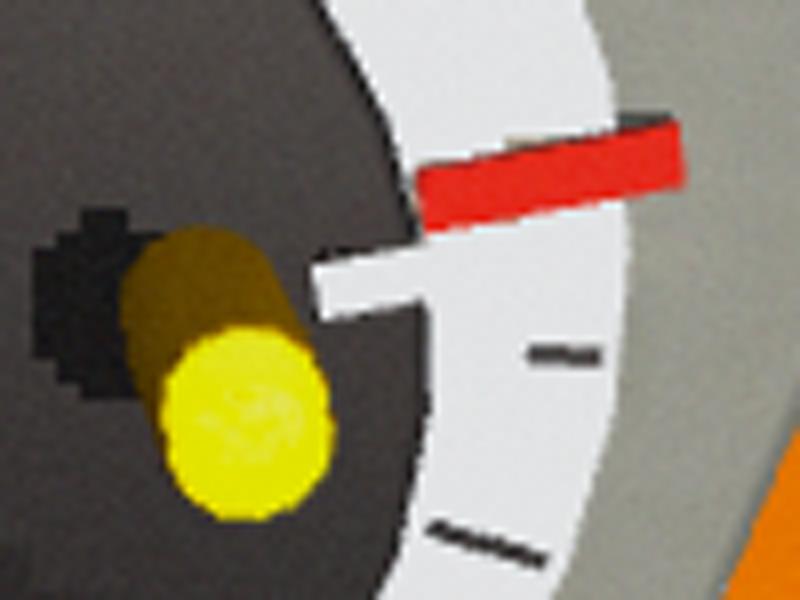

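```bash
python3 - <<'E'
from h import *
i=dict(np.load("w4.npz")); c=lambda x,y,z:crop(x,y,z,info=i,ox=350,oy=185,s=8)[:2]
an=lambda w,c:round((np.arctan2(*(w-c)[::-1])-YAW)%(2*np.pi)-np.pi,3)
H=ray(i,318.2,235.2,95)[:2]; print("hub",H)
for C in(A,H):
    print({k:(round(float(np.hypot(*(w-C))),1),an(w,C)) for k,w in dict(mi=c(315,293,94),mo=c(424,271,94),peg=c(248,423,124),ri=c(421,200,74),ro=c(682,153,74)).items()})
E
```

```text
hub [524.47260327  99.9758425 ]
{'mi': (48.8, np.float64(-2.657)), 'mo': (58.2, np.float64(-2.653)), 'peg': (38.9, np.float64(-2.645)), 'ri': (61.7, np.float64(-2.651)), 'ro': (85.5, np.float64(-2.652))}
{'mi': (49.5, np.float64(-2.642)), 'mo': (58.9, np.float64(-2.641)), 'peg': (39.6, np.float64(-2.627)), 'ri': (62.4, np.float64(-2.639)), 'ro': (86.2, np.float64(-2.644))}
```

The wrist view puts mark and red line within 0.005 rad, agreeing with the top view. The scene outlier comes from its height sensitivity. Pressing now.

```bash
python3 - <<'E'
from h import *
import cv2
q=quat(0.0)
bot.movep([*BUT,160],q); bot.move_straight([*BUT,100],100); bot.pause(.2)
print(bot.current_position(),np.round(bot.current_ft_force(),1),bot.current_t())
s=bot.move_straight([*BUT,83],20,stop_force=10)
print(s,bot.current_position(),np.round(bot.current_ft_force(),1))
bot.pause(.3); print(bot.current_position(),np.round(bot.current_ft_force(),1))
bot.move_straight([*BUT,160],120)
bot.movep([BUT[0]-20,BUT[1]-60,260],q); bot.pause(.5)
cv2.imwrite("pics/scene5.png",bot.capture("scene")); cv2.imwrite("pics/top5.png",bot.capture("top")); print(bot.current_t(),np.round(bot.current_ft_force(),1))
f=lambda n,y,x,h,w:cv2.resize(cv2.imread(f"pics/{n}.png")[y:y+h,x:x+w],(400,300),interpolation=cv2.INTER_CUBIC)
cv2.imwrite("pics/m5.png",np.vstack([np.hstack([f("scene0",195,230,75,100),f("scene5",195,230,75,100)]),np.hstack([f("top5",212,225,90,120),f("scene5",0,0,480,640)])]))
E
```

```text
[441.09154724 -19.76300113 100.6022665 ] [ 0.3 -0.8 -0.7] 17.275
True [440.72187936 -19.79934639  86.02657702] [-1.9 -0.2  8. ]
[440.75310342 -19.79701873  86.03515869] [-0.6 -0.   8.5]
20.175 [-0.6 -1.   0.5]
```

View pics/m5.png

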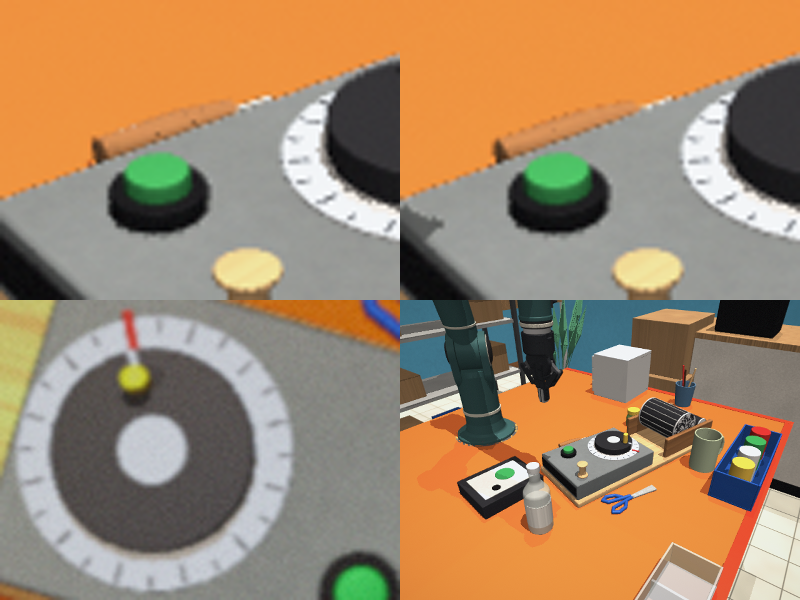

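The button bottomed out at z 86.0 with 8.5 N and now stands up as it did at the start (at (557,180) in the picture). Mark and red line are in line near (133,345), and the arm is clear.

```bash
python3 -c "
from bench import bot
bot.finish_job()"
```

```text
the job is handed in; nothing more can be done
```

I turned the dial clockwise about 2.25 rad by pushing the peg with the shut fingertips. I then let go, pressed the green button fully down, moved the arm clear and handed the job in at about 20 s of the 51 s allowed. The hand-in reports no verdict.

- **Dial angle:** The top camera put the index mark within about 0.01 rad of the red line, and the wrist camera within about 0.005 rad (tolerance about 0.063 rad). The oblique scene camera disagreed at about 0.06 rad. I overruled it because that view shifts by about 0.04 rad for a 2 mm error in assumed height.
- **Button:** The fingertips stopped at z 86.0 mm with about 8.5 N, which is the full 6 mm of travel. The last picture shows the button back up.
- **Rest of the scene:** In the last pictures the mark still lines up with the red line. The bystanders look unmoved by eye, though I did not measure them.

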